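# Open the safety cap of the cleaner jug

### The job

Open the square cleaner jug that stands in the steel holder on the kitchen counter, so that the burnt pan can be seen to: push its safety cap down, keep it pressed while twisting it anticlockwise until it comes free, and lift it off. Finish still holding the cap in the gripper, level and straight above the open jug, about 10 cm higher than it sat; do not put it down or let it go. Leave the other things on the counter where they are.

Things in the scene. Friction and masses are not known exactly. Their poses are not given: they have to be found in the camera images.
- jug: Square grey plastic cleaner jug, 88 x 88 mm, 108 mm tall, rounded shoulder up to 136 mm; side handle towards its +x out to 76 mm from the axis, below 110 mm. It stands in a low steel holder (foot 120 x 120 mm) screwed to the counter, so it cannot move or turn. Origin: centre of the foot, on the counter; z up along the neck's axis. Neck 39 mm wide over its lugs, top 167 mm high.
- cap: White push-and-turn safety cap on the jug: round, ribbed, 51 mm in diameter, 36 mm tall, about 40 g, low bar on top along its x. Origin: centre of its lower edge, z up. Closed, its origin is 150 mm and its top 186 mm above the counter, its x along the jug's x, and it is locked against turning and lifting. It can be gripped from above at any yaw.
- cap_seat (a point): Fixed point on the jug's axis, 150 mm up, 14 mm above the shoulder: the closed cap's origin. How the cap works: pushed 4 to 7 mm down against a spring (4 N at the top, 7.5 N at 7 mm, then a hard stop) it unlocks; kept down, it turns anticlockwise seen from above. It comes free from 55 to 125 degrees (aim at 80; stop at 125) and lifts straight off. Clockwise: stop.
- round_bottle: Bystander: round grey bottle with a narrow white plain cap, 68 mm in diameter, 165 mm tall. Origin: centre of its underside.
- jar: Bystander: closed glass jar, 80 mm in diameter, 105 mm tall. Origin: centre of its underside.
- bowl: Bystander: small white bowl, 90 mm in diameter, 45 mm tall. Origin: centre of its underside.
- spoon: Bystander: steel spoon 190 mm long, lying along its x axis.
- spatula: Bystander: steel spatula 240 mm long, lying along its x axis.
- mug: Bystander: white mug, 76 mm in diameter, 85 mm tall, handle towards its +y. Origin: centre of its underside.
Things that resemble listed ones, but are neither listed nor needed, are in the scene too. What is shaped like the jug but purple is not meant.

How it is judged (in metres and radians):
On the way, in this order (a step that is already met when the one before it is completed fails the run):
1. the cap is pressed down on its neck by more than 3 mm (z of cap in the frame of jug below 0.147 m), for 0.05 s.
2. the cap is turned by more than 0.8 rad while still on the neck (angle between the x axis of cap and the x axis of jug, either way round above 0.8 rad and z of cap in the frame of jug below 0.165 m and horizontal distance between cap and jug below 0.006 m), for 0.05 s.
At the end, for the whole second after the job is handed in: The fingers hold the cap, at rest, 50 to 160 mm above where it sat closed, within 30 mm of the jug's axis and within 0.35 rad of level, not touching the jug; every bystander is within 30 mm of its start and the standing ones are upright (z of cap in the frame of jug between 0.2 and 0.31 m and horizontal distance between cap and jug below 0.03 m and angle between cap's own z axis and vertical below 0.35 rad and contact force between the fingers and cap above 0.5 N and contact force between cap and jug below 0.1 N and linear speed of cap below 0.03 m/s and distance of each of round_bottle, jar, bowl, spoon, spatula, mug from where it was at the start of the episode below 0.03 m and angle between each of round_bottle, jar, bowl, mug's own z axis and vertical below 0.3 rad); the arm keeps its last pose, push and grip.
It fails at once if a bystander is pushed more than 50 mm or knocked over (distance of any of round_bottle, jar, bowl, spoon, spatula, mug from where it was at the start of the episode above 0.05 m or angle between any of round_bottle, jar, bowl, mug's own z axis and vertical above 0.6 rad).
It also fails if it takes over 38 s, if anything falls off the work surface, if the arm or the gripper's body presses on something with over 40 N, if the wrist force passes 120 N, or if a joint passes its speed limit or range.

### The arm

A 7-joint arm with a two-finger parallel gripper is mounted at the origin on the work surface. World frame = base frame: x ahead of the robot, y to its left, z up, the work surface at z = 0. Lengths are in m, angles in degrees, forces in N, time in s.
With the tool pointing down it reaches from about 0.4 to 0.9 m from the base axis. Payload 5.5 kg.
Tool frame: the origin (TCP) lies on the centre line of the jaws, within the pads' length; the fingertips stand 11 mm ahead of it and the grasp point (between the pads) lies 8 mm behind it; z points along the fingers, x is the direction in which the jaws open and shut, and the axes are right-handed (so a half turn about z gives the same grasp; the last joint's range is limited). The gripper opens to 85 mm and grips with 20 to 120 N. Pads are 22 mm wide; open, the fingers measure 114 mm over their backs; the gripper's body (76 mm by 85 mm) begins 54 mm behind the grasp point. The pads swing forward as they close: fully open they stand 13 mm farther back than shut.
Start: joints at [88.362, 28.699, -24.465, 88.831, 12.651, 65.22, -12.049], TCP at [0.187, -0.623, 0.242] pointing down, gripper open.
Joint ranges: [-164.97, 164.97], [-17.58, 116.51], [-87.97, 89.64], [11.32, 138.91], [-80.73, 260.73], [10.89, 115.49], [-147.41, 147.41]. Speed limits (degrees/s): [147.25, 147.25, 180, 180, 180, 180, 180].

### API

Orientations are given as [roll, pitch, yaw] about the fixed x, y, z axes, in that order (R = Rz(yaw) Ry(pitch) Rx(roll)).
In Python, from plant import robot, vision, close_job gives the robot as it stands.
- The arm moves only by the tool drive_tool, never from a script. Its argument "series" is a list of rows, each an object with "slide": the shift along the tool's x, y, z in m, a list of three; "turn": the turn, a rotation vector about the tool's x, y, z in rad, a list of three; "claw": the opening in per cent of the stroke, from 0 (shut) to 100 (fully open). In form: [{"slide": [tx, ty, tz], "turn": [rx, ry, rz], "claw": claw}, ...]. A call has 1 to 10 rows; each row shifts and turns the commanded pose from where the row before left it, along the tool's axes as they then stand; what a row does not reach is not made up. A row lasts 1/12 s, in which the tool goes at most 41.7 mm and 7.16 degrees, less where a joint would pass 70% of its speed; a pose out of reach is approached as far as the arm can. A call with a gripper value outside its range is refused whole. The fingers move at their own pace and stop on an object; "force" is the grip in N (left out, the last holds). Time passes only in rows, so rows that do not move let the fingers close. It gives the time, the measured TCP pose, the force and the opening at its end, in the units of the state.
- robot.read_state(): the state, without advancing time (a new reading comes with each control period).
- vision.get_image(name): name is "scene" or "top" or "wrist"; returns the picture (400x640x3 uint8, red, green, blue); there is no depth.
- vision.get_calibration(name): a dict with "vfov" (degrees; the focal length in pixels is half the picture's height over the tangent of half this angle, whatever the lens; pixels are square), "cx", "cy" (the principal point, pixels), "xyz" and "attitude" of the camera in the world. Camera axes: x right, y down, z forward; pixel columns grow to the right and rows downward; lengths in m; the calibration is good to about 2 mm. A picture is of the moment at which its call begins: read the wrist's pose just before it. get_calibration takes no time and is no camera call; for the wrist camera it gives the pose at the moment of the call.
- close_job(): hands the job in, once; it reports no verdict.
The state is a dict: "time_s": time; "qpos": joint angles; "qd": joint speeds; "tau": joint torques, N m; "tcp_pos": TCP position; "tcp_rot": TCP orientation; "wrist_force": force on the tool from outside, world axes, zero at the start; "torque": the same for the moment, N m; "grip_width": opening from 0.0 (shut) to 1.0 (fully open).
Only numpy, scipy, OpenCV 4.12 (cv2) and the standard library are available. Lean on these libraries where they do the work, as an engineer would, in place of code of your own. Each camera call takes 0.05 s, during which the arm holds its last target.

## Working session

There is one attempt and no reset: what is moved stays moved. The work goes in short steps, Python scripts to look and compute and a tool call to move; the robot and the scene stay as the last step left them, time stands still between calls to the robot, and variables do not carry over. Pictures are saved under pics/ and viewed, and the job is handed in when it is done.

Besides the shell and the picture viewer there is one more tool, called after "Call:" by a JSON object that holds its "api" and its "payload", one argument or row to a line. drive_tool: Moves the arm, as the interface text tells. Its arguments: {"type":"object","properties":{"series":{"type":"array"},"force":{"type":"number"}},"required":["series"]}

```bash
mkdir -p pics; ls; python3 - <<'E'
from plant import robot, vision
import cv2
s=robot.read_state()
print(s)
for n in ("scene","top","wrist"):
    print(n,vision.get_calibration(n))
    cv2.imwrite(f"pics/{n}0.png",vision.get_image(n)[:,:,::-1])
E
```

```text
pics
{'time_s': 0.0, 'qpos': array([ 88.35955406,  28.75494041, -24.45311898,  88.89438134,
        12.65361481,  65.21838032, -12.04864279]), 'qd': array([ 0.00603475,  0.0180835 , -0.07524392,  0.03405786,  0.09558893,
        0.03967996,  0.06043955]), 'tau': array([ 2.70693754e-04, -5.69524491e+01, -5.81665456e+00, -2.80937183e+01,
        1.06783805e-02,  1.19690609e-02, -9.03068873e-07]), 'tcp_pos': array([ 0.18675442, -0.62187265,  0.24122546]), 'tcp_rot': array([-1.79998435e+02,  1.13607982e-01, -7.32739870e+01]), 'wrist_force': array([ 0.26883188,  0.09588583, -0.12632704]), 'torque': array([-0.00935954, -0.00655901, -0.02519719]), 'grip_width': 1.0034623422906244}
scene {'vfov': 51.82796241872401, 'cx': 316.84145895785184, 'cy': 192.05751774517387, 'xyz': array([1.04038704, 0.35625037, 1.1413572 ]), 'attitude': array([-146.78608296,    0.42091797,  132.01112969])}
top {'vfov': 44.64331644452667, 'cx': 317.4733278869707, 'cy': 201.5508655401154, 'xyz': array([ 0.38565029, -0.10107115,  1.67511706]), 'attitude': array([-1.74574831e+02, -3.49785240e-02, -9.15026605e+01])}
wrist {'vfov': 71.65080477876765, 'cx': 322.8863128644563, 'cy': 198.85563169421349, 'xyz': array([ 0.26805673, -0.59865549,  0.37297999]), 'attitude': array([ 1.61051970e+02,  9.04753574e-02, -7.33066245e+01])}
```

View pics/scene0.png

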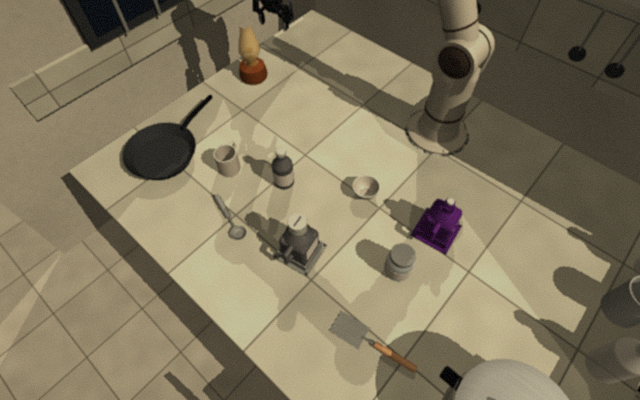

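View pics/top0.png

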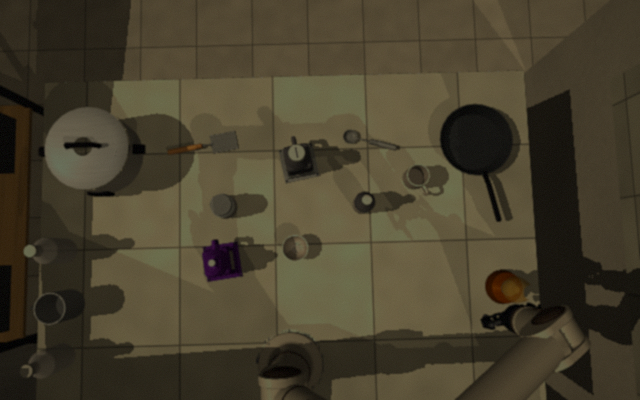

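View pics/wrist0.png

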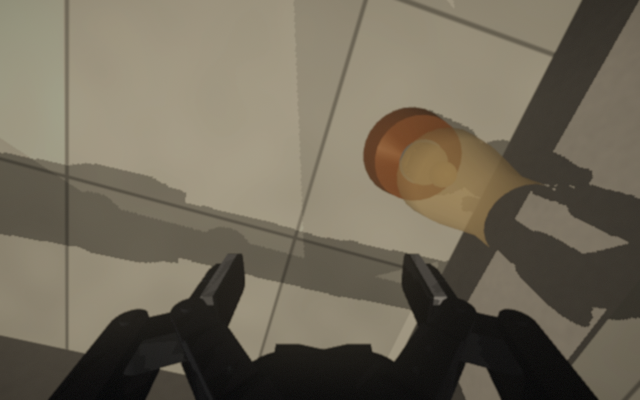

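The candidates are the grey square jug with a white cap (scene ~(299,240), top ~(297,157)), the purple lookalike (scene (438,225), top (221,260)), and the round bottle (scene (283,170), top (365,202)). The grey square one in the steel holder fits the description. I'll confirm it in an enlarged crop and measure it.

```bash
python3 - <<'E'
import cv2,numpy as np
a=cv2.imread('pics/scene0.png')[200:280,250:340]; b=cv2.imread('pics/top0.png')[115:195,252:342]
f=lambda i:cv2.convertScaleAbs(cv2.resize(i,None,fx=4.4,fy=4.4,interpolation=cv2.INTER_CUBIC),alpha=1.5)
cv2.imwrite('pics/crop0.png',np.hstack([f(a),f(b)]))
E
```

```text
(no output)
```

View pics/crop0.png

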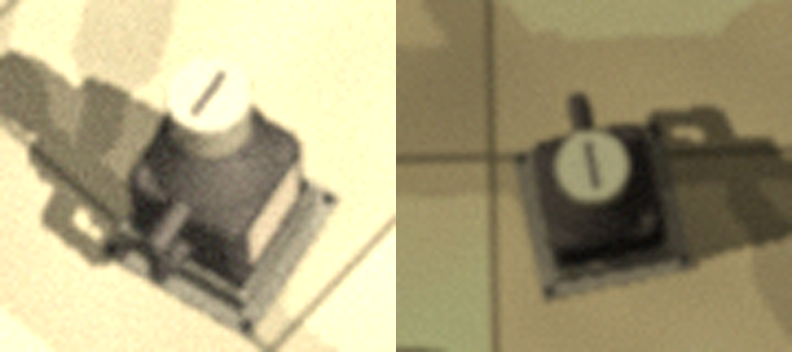

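This confirms it: a grey square body, a white cap with a bar on top, a side handle and a steel foot plate. The cap-top centre is about (297.5,222) in scene and (296.5,153) in top.

```bash
cat > h.py <<'E'
import numpy as np,cv2
from scipy.spatial.transform import Rotation as R
def ray(c,u,v,h=400):
    f=h/2/np.tan(np.radians(c['vfov']/2))
    M=R.from_euler('xyz',c['attitude'],degrees=True).as_matrix()
    d=M@np.array([(u-c['cx'])/f,(v-c['cy'])/f,1]); return np.array(c['xyz']),d/np.linalg.norm(d)
def plane(c,u,v,z):
    o,d=ray(c,u,v); return o+d*(z-o[2])/d[2]
def proj(c,p):
    f=200/np.tan(np.radians(c['vfov']/2)); M=R.from_euler('xyz',c['attitude'],degrees=True).as_matrix()
    q=M.T@(np.array(p)-c['xyz']); return np.array([c['cx']+f*q[0]/q[2],c['cy']+f*q[1]/q[2]])
def tri(rs):
    A=0;b=0
    for o,d in rs:
        P=np.eye(3)-np.outer(d,d);A=A+P;b=b+P@o
    return np.linalg.solve(A,b)
E
python3 - <<'E'
from h import *
from plant import vision
T=vision.get_calibration('top');S=vision.get_calibration('scene')
im=cv2.imread('pics/top0.png')
g=im.max(2).astype(int); sub=g[140:166,284:310]
for t in (110,130,150):
    m=(sub>t).astype(np.uint8);n,l,st,ce=cv2.connectedComponentsWithStats(m)
    k=l[13,16] or l[13,9]; print(t,st[k],ce[k]+[284,140])
im=cv2.imread('pics/scene0.png');sub=im.min(2)[205:250,280:320]
for t in (150,170,190):
    m=(sub>t).astype(np.uint8);n,l,st,ce=cv2.connectedComponentsWithStats(m)
    k=l[17,8]; print(t,st[k],ce[k]+[280,205])
p=plane(T,296.5,152.7,.186);q=plane(S,297.5,222,.186);print(p,q,tri([ray(T,296.5,152.7),ray(S,297.5,222)]))
# handle tip, foot corners (z~0.005) top view
cr=lambda x,y:(252+(x-396)/4.4,115+y/4.4)
for n,x,y,z in [('handle',576,98,.1),('fBL',548,296,.0),('fBR',690,262,0.),('fTL',520,155,0.),('bar0',588,142,.186),('bar1',597,188,.186)]:
    print(n,plane(T,*cr(x,y),z))
for n,uv,z in [('rb',(365,200),.165),('bowl',(296,247),.045),('jar',(223,205),.1),('mug',(416,176),.085),('spoon',(352,137),0),('spatula',(235,142),0),('lamp',(505,287),.1)]:
    print(n,plane(T,*uv,z))
E
```

```text
110 [  0   0  26  26 672] [296.49107143 152.50744048]
130 [  0   0  26  26 676] [296.5 152.5]
150 [  0   0  26  26 676] [296.5 152.5]
150 [   0    0   40   45 1702] [299.66921269 227.33137485]
170 [   0    0   40   45 1800] [299.5 227. ]
190 [   0    0   40   45 1800] [299.5 227. ]
[ 0.68077607 -0.04467966  0.186     ] [ 0.68487211 -0.04238934  0.186     ] [ 0.6822808  -0.04473359  0.17963622]
handle [ 0.74957754 -0.03075627  0.1       ]
fBL [ 0.61458001 -0.00083112  0.        ]
fBR [ 0.63870118 -0.11340394  0.        ]
fTL [0.72787265 0.01908335 0.        ]
bar0 [ 0.69792376 -0.04237882  0.186     ]
bar1 [ 0.66489395 -0.04798869  0.186     ]
rb [ 0.52997163 -0.25388216  0.165     ]
bowl [ 0.39019849 -0.03061558  0.045     ]
jar [0.53194622 0.2008454  0.1       ]
mug [ 0.61265185 -0.43283295  0.085     ]
spoon [ 0.7682608  -0.23296167  0.        ]
spatula [0.76115986 0.17635423 0.        ]
lamp [ 0.24529235 -0.69781011  0.1       ]
```

Triangulation puts the cap at about (0.682, -0.044), with the jug yaw about 10° from both the bar and the foot edge. I'll move up and over it.

Call:
{"api": "drive_tool", "payload": {
  "series": [
    {"slide": [0, 0, -0.03], "turn": [0, 0, 0], "claw": 100},
    {"slide": [0, 0, -0.03], "turn": [0, 0, 0], "claw": 100},
    {"slide": [-0.02, -0.032, 0], "turn": [0, 0, 0], "claw": 100},
    {"slide": [-0.02, -0.032, 0], "turn": [0, 0, 0], "claw": 100},
    {"slide": [-0.02, -0.032, 0], "turn": [0, 0, 0], "claw": 100},
    {"slide": [-0.02, -0.032, 0], "turn": [0, 0, 0], "claw": 100},
    {"slide": [-0.02, -0.032, 0], "turn": [0, 0, 0], "claw": 100},
    {"slide": [-0.02, -0.032, 0], "turn": [0, 0, 0], "claw": 100},
    {"slide": [-0.02, -0.032, 0], "turn": [0, 0, 0], "claw": 100},
    {"slide": [-0.02, -0.032, 0], "turn": [0, 0, 0], "claw": 100}
  ],
  "force": 80
}}

```text
time_s: 0.98
tcp_pos: [0.3869, -0.394, 0.3022]
tcp_rot: [180.0, 0.0, -73.3]
wrist_force: [0.7, 0.3, 0.1]
grip_width: 1.0
```

```bash
python3 -c "
from plant import robot
s=robot.read_state();print(s['qpos'],s['tcp_pos'],s['tcp_rot'])"
```

```text
[ 69.94912444  16.38390359 -33.00484745  98.84771046   9.58206312
  67.59825245 -38.95254147] [ 0.38686015 -0.39398228  0.30223195] [ 1.79981427e+02  1.08918755e-03 -7.32895840e+01]
```

Call:
{"api": "drive_tool", "payload": {
  "series": [
    {"slide": [-0.022, -0.034, 0], "turn": [0, 0, 0], "claw": 100},
    {"slide": [-0.022, -0.034, 0], "turn": [0, 0, 0], "claw": 100},
    {"slide": [-0.022, -0.034, 0], "turn": [0, 0, 0], "claw": 100},
    {"slide": [-0.022, -0.034, 0], "turn": [0, 0, 0], "claw": 100},
    {"slide": [-0.022, -0.034, 0], "turn": [0, 0, 0], "claw": 100},
    {"slide": [-0.022, -0.034, 0], "turn": [0, 0, 0], "claw": 100},
    {"slide": [-0.022, -0.034, 0], "turn": [0, 0, 0], "claw": 100},
    {"slide": [-0.022, -0.034, 0], "turn": [0, 0, 0], "claw": 100},
    {"slide": [-0.022, -0.034, 0], "turn": [0, 0, 0], "claw": 100}
  ]
}}

```text
time_s: 1.73
tcp_pos: [0.623, -0.1165, 0.302]
tcp_rot: [180.0, -0.0, -73.3]
wrist_force: [0.2, -0.3, 1.0]
grip_width: 1.004
```

Call:
{"api": "drive_tool", "payload": {
  "series": [
    {"slide": [0, 0, 0], "turn": [0, 0, -0.11], "claw": 100},
    {"slide": [0, 0, 0], "turn": [0, 0, -0.11], "claw": 100},
    {"slide": [0, 0, 0], "turn": [0, 0, -0.11], "claw": 100},
    {"slide": [0, 0, 0], "turn": [0, 0, -0.11], "claw": 100},
    {"slide": [0, 0, 0], "turn": [0, 0, -0.11], "claw": 100},
    {"slide": [0, 0, 0], "turn": [0, 0, -0.11], "claw": 100},
    {"slide": [0, 0, 0], "turn": [0, 0, 0], "claw": 100},
    {"slide": [0, 0, 0], "turn": [0, 0, 0], "claw": 100}
  ]
}}

```text
time_s: 2.4
tcp_pos: [0.622, -0.1181, 0.3019]
tcp_rot: [180.0, 0.0, -35.7]
wrist_force: [-0.7, 0.5, -0.1]
grip_width: 1.0
```

```bash
python3 - <<'E'
from plant import robot,vision
import pickle,cv2
s=robot.read_state();print(s['qpos'],s['tcp_pos'],s['tcp_rot'])
c=vision.get_calibration('wrist');pickle.dump(c,open('w1.pkl','wb'));print(c)
cv2.imwrite('pics/wrist1.png',vision.get_image('wrist')[:,:,::-1])
E
```

```text
[ 41.06670392  29.06644209 -46.80697118  86.93670882  21.65377688
  73.45587512 -44.01009663] [ 0.6220226  -0.11808007  0.30189538] [ 1.79999252e+02  4.81859645e-02 -3.56585707e+01]
{'vfov': 71.65080477876765, 'cx': 322.8863128644563, 'cy': 198.85563169421349, 'xyz': array([ 0.67199973, -0.05071148,  0.43352659]), 'attitude': array([ 1.61046826e+02,  4.73176311e-02, -3.56865883e+01])}
```

View pics/wrist1.png

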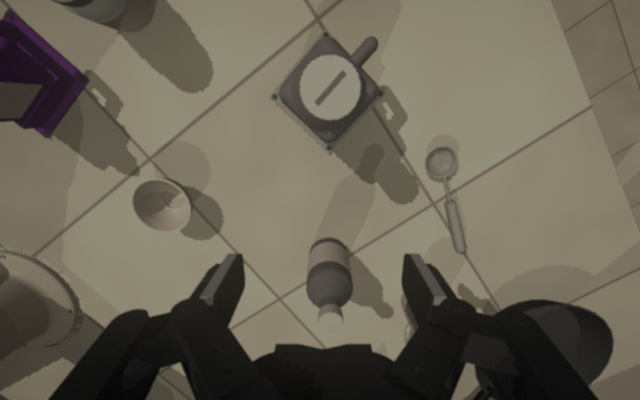

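The wrist view shows the cap-top disc at about (331,88), the bar from (317,103) to (345,72), and the handle at the upper right.

```bash
python3 - <<'E'
from h import *
import pickle
from plant import vision
c=pickle.load(open('w1.pkl','rb'));im=cv2.imread('pics/wrist1.png');g=cv2.GaussianBlur(im.max(2),(3,3),0)
sub=g[40:135,285:380]
for t in (125,140,155):
    m=(sub>t).astype(np.uint8);n,l,st,ce=cv2.connectedComponentsWithStats(m)
    k=l[30,42] or l[55,55]; cs,_=cv2.findContours((l==k).astype(np.uint8),0,1); ct=max(cs,key=cv2.contourArea)
    (x,y),r=cv2.minEnclosingCircle(ct); e=cv2.fitEllipse(ct)
    x,y=x+285,y+40; u,v=e[0][0]+285,e[0][1]+40
    print(t,st[k],(x,y),r,e,plane(c,u,v,.186),plane(c,x,y,.186))
T=vision.get_calibration('top');S=vision.get_calibration('scene')
print(tri([ray(T,296.5,152.7),ray(S,297.5,222),ray(c,331,87.5)]))
a=plane(c,317,103,.186);b=plane(c,345,72,.186);print('bar',np.degrees(np.arctan2(*(b-a)[[1,0]])))
print([np.linalg.norm(plane(c,331+k,88,.186)-plane(c,331,88,.186)) for k in (10,30)])
E
```

```text
125 [  15   16   60   63 2699] (329.5, 86.8870964050293) 31.78472900390625 ((44.580257415771484, 46.895870208740234), (58.74871826171875, 62.908416748046875), 2.183502435684204) [ 0.68404069 -0.04311475  0.186     ] [ 0.68399052 -0.0430704   0.186     ]
140 [  16   17   58   61 2382] (329.5, 87.0) 30.696189880371094 ((44.622413635253906, 47.01517868041992), (56.667945861816406, 60.69489288330078), 2.1733765602111816) [ 0.68401607 -0.04321022  0.186     ] [ 0.68394033 -0.04314142  0.186     ]
155 [   0    0   95   95 9025] (332.0, 87.0) 66.4681396484375 ((47.0, 47.0), (111.22814178466797, 111.22814178466797), 0.0) [ 0.68562481 -0.04435136  0.186     ] [ 0.68562481 -0.04435136  0.186     ]
[ 0.68328353 -0.04434372  0.18071463]
bar 10.402858393852048
[np.float64(0.008304746274573116), np.float64(0.02491285822335007)]
```

Call:
{"api": "drive_tool", "payload": {
  "series": [
    {"slide": [0.002, -0.032, 0], "turn": [0, 0, 0], "claw": 100},
    {"slide": [0.002, -0.032, 0], "turn": [0, 0, 0], "claw": 100},
    {"slide": [0.003, -0.033, 0], "turn": [0, 0, 0], "claw": 100},
    {"slide": [0, 0, 0.02], "turn": [0, 0, 0], "claw": 100},
    {"slide": [0, 0, 0.02], "turn": [0, 0, 0], "claw": 100},
    {"slide": [0, 0, 0.02], "turn": [0, 0, 0], "claw": 100},
    {"slide": [0, 0, 0], "turn": [0, 0, 0], "claw": 100},
    {"slide": [0, 0, 0], "turn": [0, 0, 0], "claw": 100}
  ]
}}

```text
time_s: 3.12
tcp_pos: [0.6834, -0.0432, 0.2413]
tcp_rot: [179.9, 0.1, -35.6]
wrist_force: [0.2, 0.4, 0.1]
grip_width: 1.0
```

```bash
python3 - <<'E'
from plant import robot,vision
import pickle,cv2
from h import *
s=robot.read_state();print(s['qpos'],s['tcp_pos'],s['tcp_rot'])
c=vision.get_calibration('wrist');pickle.dump(c,open('w2.pkl','wb'))
cv2.imwrite('pics/wrist2.png',vision.get_image('wrist')[:,:,::-1])
print(proj(c,[.684,-.043,.186]),proj(c,s['tcp_pos']))
E
```

```text
[ 29.82302842  37.29071593 -44.33990841  82.65842255  26.58738739
  70.99444922 -52.92922707] [ 0.68344934 -0.04323258  0.24126739] [ 1.79907310e+02  1.22793224e-01 -3.55605628e+01]
[321.87139261 223.40149583] [320.73383413 265.63345509]
```

View pics/wrist2.png

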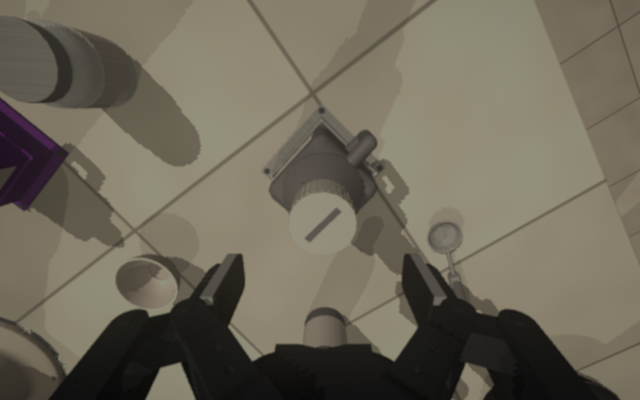

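The cap disc is at about (323,221) against a predicted (322,223), so it is aligned to within about 1.5 mm. I'll descend around it and grip.

Call:
{"api": "drive_tool", "payload": {
  "series": [
    {"slide": [0.001, -0.001, 0.02], "turn": [0, 0, 0], "claw": 100},
    {"slide": [0, 0, 0.02], "turn": [0, 0, 0], "claw": 100},
    {"slide": [0, 0, 0.02], "turn": [0, 0, 0], "claw": 100},
    {"slide": [0, 0, 0.01], "turn": [0, 0, 0], "claw": 100},
    {"slide": [0, 0, 0.008], "turn": [0, 0, 0], "claw": 100},
    {"slide": [0, 0, 0], "turn": [0, 0, 0], "claw": 100},
    {"slide": [0, 0, 0], "turn": [0, 0, 0], "claw": 100}
  ]
}}

```text
time_s: 3.75
tcp_pos: [0.6863, -0.0428, 0.1654]
tcp_rot: [-180.0, -0.1, -35.5]
wrist_force: [0.3, -0.1, -0.1]
grip_width: 1.001
```

Call:
{"api": "drive_tool", "payload": {
  "series": [
    {"slide": [0, 0, 0], "turn": [0, 0, 0], "claw": 70},
    {"slide": [0, 0, 0], "turn": [0, 0, 0], "claw": 65},
    {"slide": [0, 0, 0], "turn": [0, 0, 0], "claw": 60},
    {"slide": [0, 0, 0], "turn": [0, 0, 0], "claw": 50},
    {"slide": [0, 0, 0], "turn": [0, 0, 0], "claw": 0},
    {"slide": [0, 0, 0], "turn": [0, 0, 0], "claw": 0},
    {"slide": [0, 0, 0], "turn": [0, 0, 0], "claw": 0},
    {"slide": [0, 0, 0], "turn": [0, 0, 0], "claw": 0}
  ],
  "force": 60
}}

```text
time_s: 4.42
tcp_pos: [0.6857, -0.0419, 0.1652]
tcp_rot: [-180.0, -0.0, -35.4]
wrist_force: [-2.1, -0.1, 5.9]
grip_width: 0.582
```

```bash
python3 - <<'E'
from plant import robot,vision
import cv2
s=robot.read_state();print(s)
cv2.imwrite('pics/wrist3.png',vision.get_image('wrist')[:,:,::-1])
E
```

```text
{'time_s': 4.4167, 'qpos': array([ 28.7119735 ,  41.43106777, -42.29172615,  86.2838936 ,
        29.69997553,  63.86398769, -55.10459315]), 'qd': array([ 0.0395987 ,  0.11166125,  0.00123486,  0.02392006,  0.01415816,
       -0.04859355, -0.0126795 ]), 'tau': array([ 9.82590616e-01, -5.92355919e+01, -1.16434148e+01, -2.45299637e+01,
        8.27422030e-01, -7.52962399e-01,  2.70422199e-02]), 'tcp_pos': array([ 0.68574288, -0.04194179,  0.1652295 ]), 'tcp_rot': array([-1.79954649e+02, -5.73795055e-03, -3.54344822e+01]), 'wrist_force': array([-2.07617503, -0.09853505,  5.92411745]), 'torque': array([ 0.36698109,  0.63667582, -0.01503829]), 'grip_width': 0.5816942142641747}
```

View pics/wrist3.png

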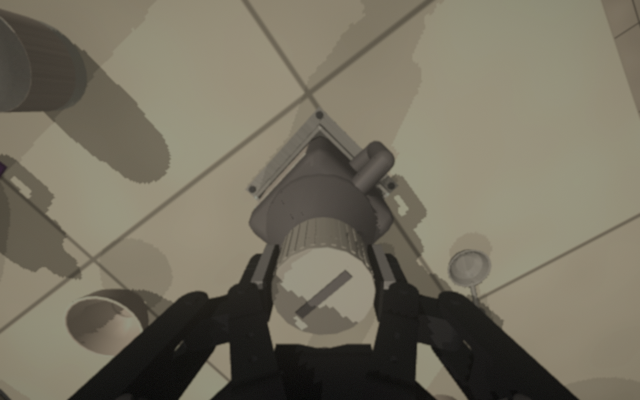

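Call:
{"api": "drive_tool", "payload": {
  "series": [
    {"slide": [0, 0.0015, 0.001], "turn": [0, 0, 0], "claw": 0},
    {"slide": [0, 0, 0.001], "turn": [0, 0, 0], "claw": 0},
    {"slide": [0, 0, 0], "turn": [0, 0, 0], "claw": 0},
    {"slide": [0, 0, 0], "turn": [0, 0, 0], "claw": 0}
  ],
  "force": 80
}}

```text
time_s: 4.8
tcp_pos: [0.6857, -0.0421, 0.1636]
tcp_rot: [-179.8, -0.1, -35.4]
wrist_force: [-0.4, 2.8, 3.8]
grip_width: 0.578
```

Call:
{"api": "drive_tool", "payload": {
  "series": [
    {"slide": [0, 0, 0.001], "turn": [0, 0, 0], "claw": 0},
    {"slide": [0, 0, 0.001], "turn": [0, 0, 0], "claw": 0},
    {"slide": [0, 0, 0.001], "turn": [0, 0, 0], "claw": 0},
    {"slide": [0, 0, 0], "turn": [0, 0, 0], "claw": 0},
    {"slide": [0, 0, 0], "turn": [0, 0, 0], "claw": 0}
  ]
}}

```text
time_s: 5.22
tcp_pos: [0.6857, -0.0421, 0.1607]
tcp_rot: [-179.8, -0.1, -35.4]
wrist_force: [-0.9, 3.1, 5.8]
grip_width: 0.579
```

Call:
{"api": "drive_tool", "payload": {
  "series": [
    {"slide": [0, 0, 0.001], "turn": [0, 0, 0], "claw": 0},
    {"slide": [0, 0, 0.001], "turn": [0, 0, 0], "claw": 0},
    {"slide": [0, 0, 0], "turn": [0, 0, 0], "claw": 0},
    {"slide": [0, 0, 0], "turn": [0, 0, 0], "claw": 0}
  ]
}}

```text
time_s: 5.55
tcp_pos: [0.6857, -0.0421, 0.1591]
tcp_rot: [-179.8, -0.1, -35.4]
wrist_force: [-1.9, 3.7, 8.1]
grip_width: 0.584
```

```bash
python3 - <<'E'
from plant import robot,vision
import cv2,numpy as np
s=robot.read_state();print(s['tcp_pos'],s['wrist_force'],s['torque'])
a=vision.get_image('scene')[:,:,::-1][190:280,250:350];b=vision.get_image('wrist')[:,:,::-1][100:360,200:460]
cv2.imwrite('pics/c4.png',np.hstack([cv2.convertScaleAbs(cv2.resize(a,(400,360),interpolation=2),alpha=1.3),cv2.resize(b,(360,360))]))
E
```

```text
[ 0.6857071  -0.04208291  0.15909179] [-1.94576868  3.74587867  8.07631142] [ 0.73434852  0.41692461 -0.00447847]
```

View pics/c4.png

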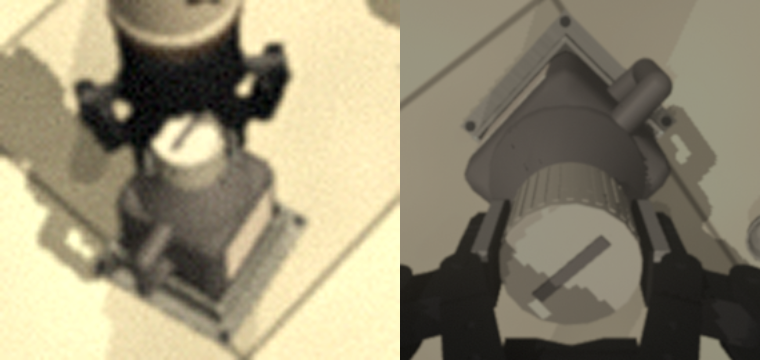

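The crops show the cap centred between the pads. The TCP has gone down 6 mm at about 8 N, so the cap should be unlocked. I'll twist anticlockwise, which is a negative turn about tool z.

Call:
{"api": "drive_tool", "payload": {
  "series": [
    {"slide": [0, 0, 0], "turn": [0, 0, -0.06], "claw": 0},
    {"slide": [0, 0, 0], "turn": [0, 0, -0.06], "claw": 0},
    {"slide": [0, 0, 0], "turn": [0, 0, -0.06], "claw": 0},
    {"slide": [0, 0, 0], "turn": [0, 0, -0.06], "claw": 0},
    {"slide": [0, 0, 0], "turn": [0, 0, -0.06], "claw": 0},
    {"slide": [0, 0, 0], "turn": [0, 0, 0], "claw": 0}
  ]
}}

```text
time_s: 6.15
tcp_pos: [0.685, -0.0414, 0.1591]
tcp_rot: [-179.8, -0.0, -18.0]
wrist_force: [-4.9, 5.4, 9.5]
grip_width: 0.578
```

```bash
python3 - <<'E'
from plant import robot,vision
import cv2,numpy as np
s=robot.read_state();print(s['tcp_pos'],s['wrist_force'],s['torque'])
b=vision.get_image('wrist')[:,:,::-1][100:360,200:460]
cv2.imwrite('pics/c5.png',cv2.resize(b,(360,360)))
E
```

```text
[ 0.68498132 -0.0414162   0.15906401] [-4.90827529  5.38069478  9.49623572] [ 0.90891126  1.00155857 -0.00316214]
```

View pics/c5.png

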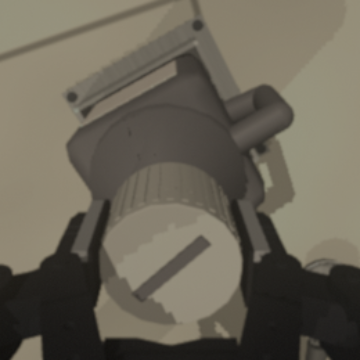

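The cap turned with the jaws: the bar is unchanged relative to the gripper, while the handle swung. I'll continue, with a small lateral relief.

Call:
{"api": "drive_tool", "payload": {
  "series": [
    {"slide": [-0.001, -0.0005, 0], "turn": [0, 0, -0.07], "claw": 0},
    {"slide": [0, 0, 0], "turn": [0, 0, -0.07], "claw": 0},
    {"slide": [0, 0, 0], "turn": [0, 0, -0.07], "claw": 0},
    {"slide": [0, 0, 0], "turn": [0, 0, -0.07], "claw": 0},
    {"slide": [0, 0, 0], "turn": [0, 0, -0.07], "claw": 0},
    {"slide": [0, 0, 0], "turn": [0, 0, -0.07], "claw": 0},
    {"slide": [0, 0, 0], "turn": [0, 0, -0.07], "claw": 0},
    {"slide": [0, 0, 0], "turn": [0, 0, 0], "claw": 0}
  ]
}}

```text
time_s: 6.87
tcp_pos: [0.6838, -0.0408, 0.1591]
tcp_rot: [-179.9, -0.0, 10.1]
wrist_force: [-5.3, 4.6, 10.5]
grip_width: 0.577
```

Call:
{"api": "drive_tool", "payload": {
  "series": [
    {"slide": [-0.0005, -0.0005, 0], "turn": [0, 0, -0.07], "claw": 0},
    {"slide": [0, 0, 0], "turn": [0, 0, -0.07], "claw": 0},
    {"slide": [0, 0, 0], "turn": [0, 0, -0.07], "claw": 0},
    {"slide": [0, 0, 0], "turn": [0, 0, -0.07], "claw": 0},
    {"slide": [0, 0, 0], "turn": [0, 0, -0.07], "claw": 0},
    {"slide": [0, 0, 0], "turn": [0, 0, -0.07], "claw": 0},
    {"slide": [0, 0, 0], "turn": [0, 0, -0.07], "claw": 0},
    {"slide": [0, 0, 0], "turn": [0, 0, -0.07], "claw": 0},
    {"slide": [0, 0, 0], "turn": [0, 0, -0.06], "claw": 0},
    {"slide": [0, 0, 0], "turn": [0, 0, 0], "claw": 0}
  ]
}}

```text
time_s: 7.7
tcp_pos: [0.6822, -0.041, 0.1591]
tcp_rot: [-179.9, 0.0, 45.6]
wrist_force: [-9.1, 2.9, 13.7]
grip_width: 0.578
```

```bash
python3 - <<'E'
from plant import robot,vision
import cv2,numpy as np
s=robot.read_state();print(s['tcp_pos'],s['tcp_rot'],s['wrist_force'],s['torque'],s['qpos'])
b=vision.get_image('wrist')[:,:,::-1][100:360,200:460]
cv2.imwrite('pics/c6.png',cv2.resize(b,(360,360)))
E
```

```text
[ 0.68224057 -0.04103312  0.15906827] [-1.79881427e+02  2.81439558e-02  4.55845381e+01] [-9.1234841   2.85483273 13.70955184] [0.41527678 1.8779122  0.0708569 ] [ 37.22253689  48.66949322 -58.61255982  86.67171037  43.11443402
  69.44673444  17.26768691]
```

View pics/c6.png

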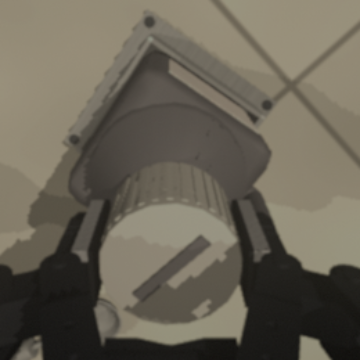

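The bar is still at the same angle between the jaws while the jug has swung, so the cap has turned about 81°. Now I'll lift slowly.

Call:
{"api": "drive_tool", "payload": {
  "series": [
    {"slide": [-0.001, -0.001, 0], "turn": [0, 0, 0], "claw": 0},
    {"slide": [0, 0, -0.005], "turn": [0, 0, 0], "claw": 0},
    {"slide": [0, 0, -0.005], "turn": [0, 0, 0], "claw": 0},
    {"slide": [0, 0, -0.005], "turn": [0, 0, 0], "claw": 0},
    {"slide": [0, 0, -0.005], "turn": [0, 0, 0], "claw": 0},
    {"slide": [0, 0, 0], "turn": [0, 0, 0], "claw": 0}
  ]
}}

```text
time_s: 8.25
tcp_pos: [0.6823, -0.043, 0.178]
tcp_rot: [180.0, -0.0, 45.3]
wrist_force: [0.4, 1.4, 0.1]
grip_width: 0.576
```

The wrist force dropped to about zero, so the cap is free. I'll raise it to about 10 cm above its seat.

Call:
{"api": "drive_tool", "payload": {
  "series": [
    {"slide": [0, 0, -0.015], "turn": [0, 0, 0], "claw": 0},
    {"slide": [0, 0, -0.015], "turn": [0, 0, 0], "claw": 0},
    {"slide": [0, 0, -0.015], "turn": [0, 0, 0], "claw": 0},
    {"slide": [0, 0, -0.015], "turn": [0, 0, 0], "claw": 0},
    {"slide": [0, 0, -0.015], "turn": [0, 0, 0], "claw": 0},
    {"slide": [0, 0, -0.012], "turn": [0, 0, 0], "claw": 0},
    {"slide": [0, 0, 0], "turn": [0, 0, 0], "claw": 0},
    {"slide": [0, 0, 0], "turn": [0, 0, 0], "claw": 0},
    {"slide": [0, 0, 0], "turn": [0, 0, 0], "claw": 0},
    {"slide": [0, 0, 0], "turn": [0, 0, 0], "claw": 0}
  ]
}}

```text
time_s: 9.08
tcp_pos: [0.6814, -0.0431, 0.2631]
tcp_rot: [-179.9, 0.1, 45.3]
wrist_force: [0.5, -0.7, -0.5]
grip_width: 0.583
```

```bash
python3 - <<'E'
from plant import robot,vision
import cv2,numpy as np
s=robot.read_state();print(s['time_s'],s['tcp_pos'],s['tcp_rot'],s['wrist_force'],s['qd'],s['grip_width'])
w=vision.get_image('wrist')[:,:,::-1];a=vision.get_image('scene')[:,:,::-1]
cv2.imwrite('pics/w7.png',np.hstack([w[:,140:500],cv2.resize(a[110:300,200:410],(440,400),interpolation=2)]))
t=vision.get_image('top')[:,:,::-1];o=cv2.imread('pics/top0.png')
cv2.imwrite('pics/t7.png',cv2.convertScaleAbs(np.vstack([o[100:300,150:500],t[100:300,150:500]]),alpha=1.5))
E
```

```text
9.0833 [ 0.68140815 -0.04314093  0.26313138] [-1.79941163e+02  8.33172617e-02  4.53230068e+01] [ 0.46402246 -0.65576776 -0.47476357] [-0.00543305  0.25351281  0.00309045  0.00236406 -0.04410465 -0.01697837
 -0.07005017] 0.583096220956714
```

View pics/w7.png

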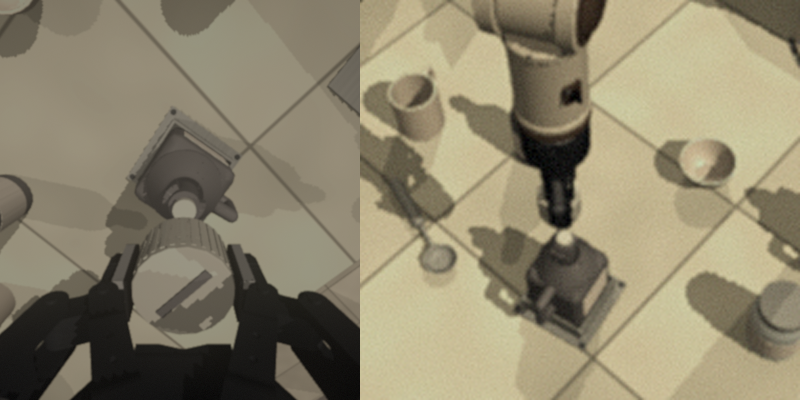

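View pics/t7.png

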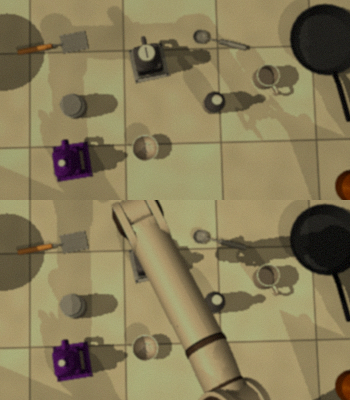

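The wrist view (left) shows the cap held level between the pads at about (182,275), with the bare white neck below it at (185,208). The scene view (right) shows the open neck under the gripper. In the top views the bystanders are at the same pixels before and after.

```bash
python3 -c "
from plant import close_job
print(close_job())"
```

```text
the job is handed in; nothing more can be done
None
```

The jug is open, and the arm is holding the cap level above it, about 10 cm higher than it sat. I handed the job in at about 9 s of the 38 s allowed; no verdict is reported.

- **Cap removal:** I gripped the grey square jug's cap, pushed it down about 6 mm (8 N at the wrist), twisted it 81° anticlockwise while pressed, and lifted it off.
- **Final pose:** At the end the gripper is at (0.681, -0.043, 0.263). That puts the cap about 0.25 m above the counter and about 3 mm from the jug's axis, level within 0.2°. The wrist force is near zero and the jaws are 58% open, closed on the cap.
- **Pictures:** The last images show the bare neck below the held cap. The bystanders visible there look unmoved against the starting picture.
- **Disagreements:** Two measurements of the cap's position differed by about 1–2 mm. This led to sideways forces of up to 9 N and a downward force of up to 14 N during the twist, well under the limits. Closing the jaws also gave about 6 N upward at the wrist before I pressed, so the cap may have been pushed down slightly at that point.

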